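# Make up the espresso kit and the filter kit at the grinder counter

## Robot

A 6-joint arm with a two-finger parallel gripper is mounted at the origin on the work surface. World frame = base frame: x ahead of the robot, y to its left, z up, the work surface at z = 0. Lengths are in m, angles in rad, forces in N, time in s.
With the tool pointing down it reaches from about 0.375 to 0.75 m from the base axis. Payload 9 kg.
Tool frame: the origin (TCP) lies at the very end of the fingers, on their centre line; the grasp point (between the pads) lies 19 mm behind it; z points along the fingers, y is the line along which they close (so a half turn about z gives the same grasp; the last joint's range is limited). The gripper opens to 85 mm and grips with 20 to 120 N. Pads are 22 mm wide; open, the fingers measure 114 mm over their backs; the gripper's body (76 mm by 85 mm) begins 54 mm behind the grasp point. The pads swing forward as they close: fully open they stand 13 mm farther back than shut.
Start: joints at [1.092, 0.104, 0.097, 1.564, 0, 1.353], TCP at [0.155, 0.58, 0.231] pointing down, gripper open.
Joint ranges: [-2.99, 2.99], [-0.84, 1.86], [-1.1, 1.16], [-1.84, 2.11], [-1.51, 1.56], [-3.14, 3.14]. Speed limits (rad/s): [2.22, 2.22, 2.57, 3.14, 3.14, 3.14].

## Interface

Orientations are given as a 3x3 rotation matrix whose columns are the frame's x, y, z axes.
In Python, from bench import r gives the robot as it stands. The module is installed in compiled form; this text tells all that it offers.
- The arm moves only by the tool step_arm, never from a script. Its argument "motion" is a list of rows, each an object with "grip": the opening, from 0 (shut) to 1 (fully open); "dp": the shift along the world's x, y, z in units of 120 mm (1.0 is 120 mm), a list of three; "delta_rot": the turn, a rotation vector about the world's x, y, z in units of 0.12 rad (1.0 is 0.12 rad), a list of three. A call has 1 to 20 rows; each row shifts and turns the commanded pose from where the row before left it; what a row does not reach is not made up. A row lasts 1/10 s, in which the tool goes at most 50 mm and 8.59 degrees, less where a joint would pass 70% of its speed; a pose out of reach is approached as far as the arm can. A call with a number of a shift or a turn outside -1 to 1 is refused whole. A call with a gripper value outside its range is refused whole. The fingers move at their own pace and stop on an object; "squeeze" is the grip in N (left out, the last holds). Time passes only in rows, so rows that do not move let the fingers close. It gives the time, the measured TCP pose, the force, the opening and the grip force at its end, in the units of the state.
- r.get_state(): the state, without advancing time (a new reading comes with each control period).
- r.read_camera(name): name is "scene" or "top" or "wrist"; returns a dict with "frame" (400x640x3 uint8, red, green, blue), "fx", "fy", "cx", "cy" (pixels), "k1" (the pictures are not rectified: a ray, as slopes to the right and down, at radius r is drawn at 1 + k1 r^2 times it, then the intrinsics apply), "T" (4x4, takes a point from camera to world coordinates). Camera axes: x right, y down, z forward; pixel columns grow to the right and rows downward; lengths in m; the calibration is good to about 2 mm. A picture is of the moment at which its call begins. There is no depth.
- r.hand_in(): hands the job in; it is judged then, once.
The state is a dict: "clock": time; "qpos": joint angles; "joint_velocities": joint speeds; "joint_torque": joint torques, N m; "tcp_pos": TCP position; "orientation": TCP orientation; "force": force on the tool from outside, world axes, zero at the start; "torque": the same for the moment, N m; "gripper_width": finger opening in m; "grasp_force": force on a finger pad.
Only numpy, scipy, OpenCV 4.12 (cv2) and the standard library are available. Lean on these libraries where they do the work, as an engineer would, in place of code of your own. Each camera call takes 0.05 s, during which the arm holds its last target. There are 200 camera calls.

## Task

Make up two coffee kits from the stock on the counter. The long wooden board with three wells gets the tamper, the flanged dosing ring and the small steel measure; the short board with two wells gets the dosing cup and the corked bean tube. Set each one down (do not drop it) upright and flat in the well that fits its foot, and leave the scale, the mug and the pitcher where they are.

Things in the scene. Friction and masses are not known exactly. Their poses are not given: they have to be found in the camera images.
- long_board: Dark wooden board 266 x 110 x 20 mm, fixed flat on the counter, three round wells 10 mm deep in a row (floors 10 mm above the counter). Origin: centre of its underside; x along its length. Well centres on y = 0: small, 58 mm across, x = -92 mm (measure); middle, 74 mm, x = -14 mm (tamper); large, 86 mm, x = +78 mm (dosing ring).
- short_board: Dark wooden board 180 x 110 x 20 mm, fixed flat on the counter, two round wells 10 mm deep (floors 10 mm above the counter). Origin: centre of its underside; x along its length. Well centres on y = 0: small, 58 mm across, x = -49 mm (bean tube); large, 86 mm, x = +35 mm (dosing cup).
- tamper: Coffee tamper, 88 mm high: round steel foot 58 mm across and 20 mm high, thin neck, dark wooden handle 32 mm across, straight from 42 to 82 mm height (grip it there). About 0.35 kg. Loose, upright at the start. Origin: centre of its underside, z up; round, any yaw.
- dosing_ring: Open aluminium dosing ring, 40 mm high: flange 70 mm across, 8 mm thick at the bottom, and above it a straight collar 56 mm across from 8 to 40 mm height (grip the collar from outside); open right through, bore about 50 mm. About 0.11 kg. Loose, upright at the start. Origin: centre of its underside, z up; round, any yaw.
- measure: Small open straight-sided steel measuring cup, 42 mm across, 60 mm high, wall 3 mm. About 0.12 kg. Loose, upright at the start. Origin: centre of its underside, z up; round, any yaw.
- bean_tube: Closed amber glass tube, 40 mm across and 80 mm high, with a cork stopper 28 mm across on top (95 mm high in all). Grip the glass. About 0.10 kg. Loose, upright at the start. Origin: centre of its underside, z up; round, any yaw.
- dosing_cup: Open steel dosing cup, 80 mm high: body 68 mm across up to 40 mm height, stepping in to a straight neck 56 mm across from 46 to 80 mm height (grip the neck from outside). About 0.18 kg. Loose, upright at the start. Origin: centre of its underside, z up; round, any yaw.
- scale: Bystander: flat white coffee scale with a black rubber mat, 120 x 110 x 27 mm, loose. Origin: centre of its underside.
- mug: Bystander: white ceramic mug, 80 mm across, 70 mm high, with a handle reaching 64 mm out from its centre along its own +y; loose. Origin: centre of its underside.
- pitcher: Bystander: steel milk pitcher, 84 mm across, 90 mm high, with a handle reaching 70 mm out from its centre along its own +y; loose. Origin: centre of its underside.
Not all that is in view belongs to the job. Leave any red look-alike of the measure alone. Of the things that look like the bean_tube, take the one that is farthest to the robot's left at the start.

How it is judged:
By the outcome, as a careful person would: the job done as asked, in the order asked, and still so for the second after the job is handed in, with the robot touching nothing.
It also fails if it takes over 128 s, if anything falls off the work surface, if the arm or the gripper's body presses on something with over 40 N, if the wrist force passes 120 N, or if a joint passes its speed limit or range.

## Working session

There is one attempt and no reset: what is moved stays moved. The work goes in short steps, Python scripts to look and compute and a tool call to move; the robot and the scene stay as the last step left them, time stands still between calls to the robot, and variables do not carry over. Pictures are saved under pics/ and viewed, at most 14 in all, crops included, and the job is handed in when it is done.

Besides the shell and the picture viewer there is one more tool, called by a JSON object that holds its "fn" and its "kwargs", one argument or row to a line. step_arm: Moves the arm, as the interface text tells. Its arguments: {"type":"object","properties":{"motion":{"type":"array"},"squeeze":{"type":"number"}},"required":["motion"]}

```bash
mkdir -p pics; cat > h.py <<'E'
import numpy as np, cv2, pickle
from bench import r
def shot(n,tag):
    c=r.read_camera(n); cv2.imwrite(f'pics/{tag}.png',c['frame'][:,:,::-1]); pickle.dump(c,open(f'pics/{tag}.pkl','wb')); return c
def load(tag): return pickle.load(open(f'pics/{tag}.pkl','rb'))
def ray(c,u,v):
    d=np.array([(u-c['cx'])/c['fx'],(v-c['cy'])/c['fy']]); s=d.copy()
    for _ in range(30): s=d/(1+c['k1']*(s@s))
    T=np.array(c['T']); w=T[:3,:3]@np.array([s[0],s[1],1]); return T[:3,3],w/np.linalg.norm(w)
def onz(c,u,v,z):
    o,w=ray(c,u,v); return o+w*(z-o[2])/w[2]
def tri(obs):
    A=np.zeros((3,3));b=np.zeros(3)
    for c,u,v in obs:
        o,w=ray(c,u,v);P=np.eye(3)-np.outer(w,w);A+=P;b+=P@o
    x=np.linalg.solve(A,b); return x,[np.linalg.norm((np.eye(3)-np.outer(w,w))@(x-o)) for o,w in (ray(*q) for q in obs)]
def proj(c,p):
    T=np.array(c['T']);q=T[:3,:3].T@(np.asarray(p,float)-T[:3,3]);s=q[:2]/q[2];s=s*(1+c['k1']*(s@s))
    return np.array([s[0]*c['fx']+c['cx'],s[1]*c['fy']+c['cy']])
def circ(c,x,y,z,R,n=60):
    return np.array([proj(c,[x+R*np.cos(t),y+R*np.sin(t),z]) for t in np.linspace(0,2*np.pi,n)])
E
python3 - <<'E'
from h import *
for n in ('top','scene','wrist'):
    c=shot(n,n+'0'); print(n,c['fx'],c['cx'],c['cy'],c['k1'],np.round(c['T'],3).tolist())
s=r.get_state(); print({k:np.round(v,3).tolist() for k,v in s.items()})
E
```

```text
top 421.87249846655965 316.38252148337995 198.3431725184872 -0.04098893603878033 [[0.013, -0.981, 0.194, 0.4], [-1.0, -0.012, 0.007, 0.009], [-0.005, -0.194, -0.981, 0.816], [0.0, 0.0, 0.0, 1.0]]
scene 409.1244221239733 311.0305135393398 199.11677939339307 -0.014550140903289039 [[0.612, 0.52, -0.597, 1.084], [0.791, -0.396, 0.466, -0.405], [0.006, -0.757, -0.653, 0.63], [0.0, 0.0, 0.0, 1.0]]
wrist 334.59474161070904 318.16692322054166 195.28377764633225 -0.044021892023778604 [[0.259, 0.927, 0.271, 0.085], [0.966, -0.248, -0.074, 0.599], [-0.002, 0.281, -0.96, 0.373], [0.0, 0.0, 0.0, 1.0]]
{'clock': 0.15, 'qpos': [1.092, 0.105, 0.097, 1.564, -0.0, 1.353], 'joint_velocities': [0.001, -0.002, 0.002, 0.001, -0.001, 0.0], 'joint_torque': [0.003, -55.735, 50.401, 0.012, -0.0, -0.0], 'tcp_pos': [0.155, 0.579, 0.231], 'orientation': [[-0.966, 0.258, -0.0], [0.258, 0.966, -0.001], [0.0, -0.001, -1.0]], 'force': [0.342, -0.22, -0.502], 'torque': [0.004, -0.017, -0.025], 'grasp_force': 0.0, 'gripper_width': 0.085}
```

View pics/top0.png

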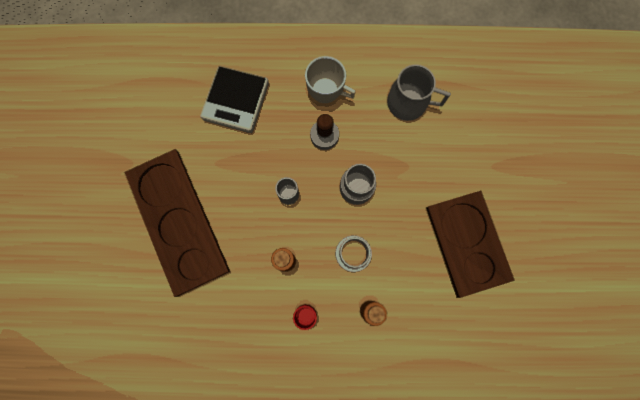

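View pics/scene0.png

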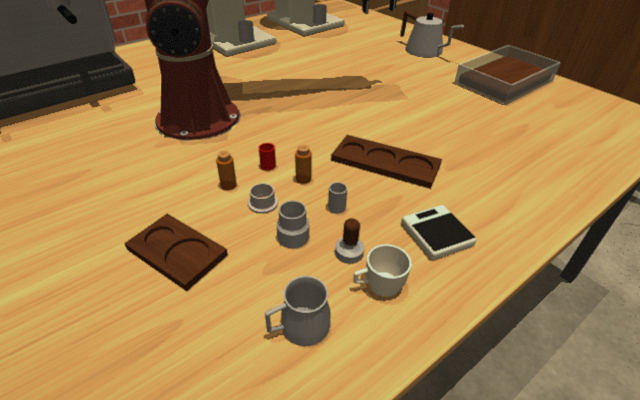

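Top view (robot's left = image left): bean-tube look-alikes at (284,259) and (375,313). The leftmost is (284,259). Measure look-alikes are the grey one at (288,190) and the red one at (306,317); I want the grey one. Tamper (325,130), ring (354,254), dosing cup (358,183), boards (177,222) and (470,244). Next come close crops to check the choice and measure.

```bash
python3 - <<'E'
import cv2
a=cv2.imread('pics/top0.png')[110:330,260:400]; cv2.imwrite('pics/ct.png',cv2.resize(a,None,fx=2.7,fy=2.7,interpolation=cv2.INTER_CUBIC))
a=cv2.imread('pics/top0.png'); b=cv2.imread('pics/scene0.png')[130:290,120:450]
cv2.imwrite('pics/cs.png',cv2.resize(b,None,fx=2.4,fy=2.4,interpolation=cv2.INTER_CUBIC))
E
```

```text
(no output)
```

View pics/ct.png

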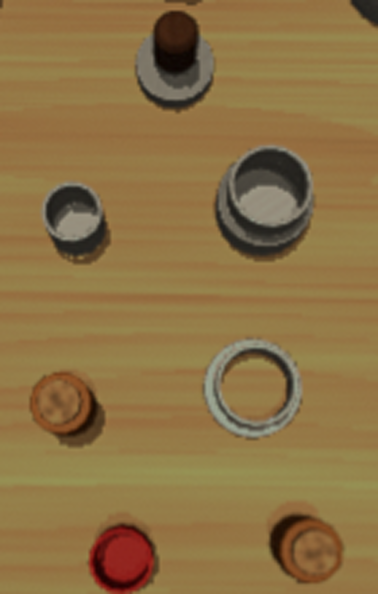

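View pics/cs.png

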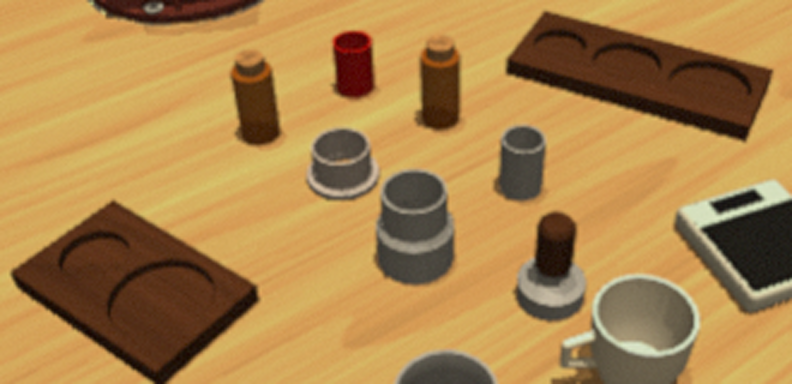

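The crops confirm the choice: grey open measure at top px (287,189), leftmost corked tube at (283,259), red cup at (306,317) to be avoided. Now triangulate.

```bash
cat > m1.py <<'E'
from h import *
t=load('top0');s=load('scene0')
T=lambda u,v:(t,260+u/2.7,110+v/2.7); S=lambda u,v:(s,120+u/2.4,130+v/2.4)
F={'tamper top':(T(176,24),S(556,224)),'cup rim':(T(271,187),S(414,192)),'measure rim':(T(74,213),S(523,138)),'ring rim':(T(258,382),S(342,145)),'tube cork':(T(63,400),S(440,44)),
'L1':((t,125,172),S(770,70)),'L2':((t,178,150),S(746,131)),'L3':((t,229,271),S(508,65)),'L4':((t,177,296),S(546,12)),
'S1':((t,427,208),S(257,292)),'S2':((t,481,192),S(162,370)),'S3':((t,513,278),S(14,275)),'S4':((t,459,297),S(112,203))}
for k,o in F.items():
    x,e=tri(o); print(k,np.round(x*1000,1),np.round(np.array(e)*1000,1))
hz={'tamper top':.088,'cup rim':.08,'measure rim':.06,'ring rim':.04,'tube cork':.095}
for k,z in hz.items(): print(k,[np.round(onz(*q,z)*1000,1)[:2] for q in F[k]])
E
python3 m1.py; python3 - <<'E'
from h import *
t=load('top0')
for k,ps in {'L':[(125,172),(178,150),(229,271),(177,296)],'S':[(427,208),(481,192),(513,278),(459,297)]}.items():
    P=np.array([onz(t,u,v,.02)[:2] for u,v in ps])*1000; print(k,np.round(P,1).tolist(),P.mean(0).round(1),[round(np.linalg.norm(P[i]-P[i-1])) for i in range(4)])
# mug/pitcher/scale approx
for n,(u,v),z in (('mug',(326,80),.07),('pitcher',(415,87),.09),('scale',(237,98),.027),('red',(306,317),.06),('tube2',(375,313),.095)): print(n,onz(t,u,v,z).round(3))
E
```

```text
tamper top [6.919e+02 2.000e-01 8.770e+01] [0.3 0.3]
cup rim [582.7 -62.6  77.3] [1.9 1.9]
measure rim [567.7  70.3  59.8] [2.6 2.6]
ring rim [455.8 -56.1  41.6] [2.3 2.3]
tube cork [439.5  71.4  94.4] [2.6 2.6]
L1 [605.5 393.2  19.9] [0.6 0.6]
L2 [654.4 294.3  14.3] [2. 2.]
L3 [418.1 180.   11.7] [2.4 2.4]
L4 [371.3 274.3  20.1] [3.9 3.9]
S1 [ 543.3 -198.3   10.4] [1.7 1.7]
S2 [ 575.5 -300.2   19. ] [4.2 4.2]
S3 [ 410.2 -354.1   19.1] [0.9 0.9]
S4 [ 374.4 -251.8   17.6] [0.1 0.1]
tamper top [array([6.919e+02, 4.000e-01]), array([ 6.92e+02, -3.00e-01])]
cup rim [array([581. , -63.9]), array([586.1, -62.6])]
measure rim [array([566.1,  68.1]), array([568.9,  72.6])]
ring rim [array([454.8, -58.2]), array([455.4, -53.2])]
tube cork [array([438. ,  69.1]), array([441.2,  73.3])]
L [[605.1, 392.6], [651.2, 290.5], [416.6, 176.3], [369.2, 270.9]] [510.5 282.6] [265, 112, 261, 106]
S [[540.8, -197.4], [573.5, -303.8], [409.8, -354.6], [374.5, -251.1]] [ 474.6 -276.7] [175, 111, 171, 109]
mug [ 0.778 -0.001  0.07 ]
pitcher [ 0.756 -0.166  0.09 ]
scale [0.759 0.177 0.027]
red [0.339 0.03  0.06 ]
tube2 [ 0.35  -0.085  0.095]
```

Heights agree with the text. Estimated targets (mm):
- Tamper (692,0), ring (455,-56), measure (567,70), cup (583,-63), tube (439,71).
- Long-board wells about (428,241), (498,276), (580,317). Short-board wells about (428,-291), (508,-266).

I'll go by way of the long board so I can check it with the wrist camera.

{"fn": "step_arm", "kwargs": {
  "motion": [
    {"grip": 1, "dp": [0.22, -0.24, 0.1], "delta_rot": [0, 0, 0]},
    {"grip": 1, "dp": [0.22, -0.24, 0.1], "delta_rot": [0, 0, 0]},
    {"grip": 1, "dp": [0.22, -0.24, 0.1], "delta_rot": [0, 0, 0]},
    {"grip": 1, "dp": [0.22, -0.24, 0.1], "delta_rot": [0, 0, 0]},
    {"grip": 1, "dp": [0.22, -0.24, 0.1], "delta_rot": [0, 0, 0]},
    {"grip": 1, "dp": [0.22, -0.24, 0], "delta_rot": [0, 0, 0]},
    {"grip": 1, "dp": [0.22, -0.24, 0], "delta_rot": [0, 0, 0]},
    {"grip": 1, "dp": [0.22, -0.24, 0], "delta_rot": [0, 0, 0]},
    {"grip": 1, "dp": [0.22, -0.24, 0], "delta_rot": [0, 0, 0]},
    {"grip": 1, "dp": [0.22, -0.24, 0], "delta_rot": [0, 0, 0]},
    {"grip": 1, "dp": [0, 0, 0], "delta_rot": [0, 0, 0]},
    {"grip": 1, "dp": [0, 0, 0], "delta_rot": [0, 0, 0]},
    {"grip": 1, "dp": [0, 0, 0], "delta_rot": [0, 0, 0]}
  ],
  "squeeze": 40
}}

```text
clock: 1.45
tcp_pos: [0.4182, 0.2922, 0.2913]
orientation: [[-0.966, 0.257, -0.0], [0.257, 0.966, 0.0], [0.0, 0.0, -1.0]]
force: [0.9, 0.5, -0.2]
gripper_width: 0.0856
grasp_force: 0.0
```

```bash
python3 - <<'E'
from h import *
c=shot('wrist','w1')
im=cv2.imread('pics/w1.png')
B=np.array([510.5,282.6]);a=np.array([.894,.448])
for x,R in ((-92,29),(-14,37),(78,43)):
    p=(B+a*x)/1000; cv2.polylines(im,[circ(c,*p,.02,R/1000).round().astype(int)],True,(0,255,0),1)
n=np.array([-a[1],a[0]])
q=[proj(c,[*((B+a*i*133+n*j*55)/1000),.02]) for i,j in((1,1),(1,-1),(-1,-1),(-1,1))]
cv2.polylines(im,[np.array(q).round().astype(int)],True,(255,255,0),1)
cv2.imwrite('pics/w1o.png',im)
E
```

```text
(no output)
```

View pics/w1o.png

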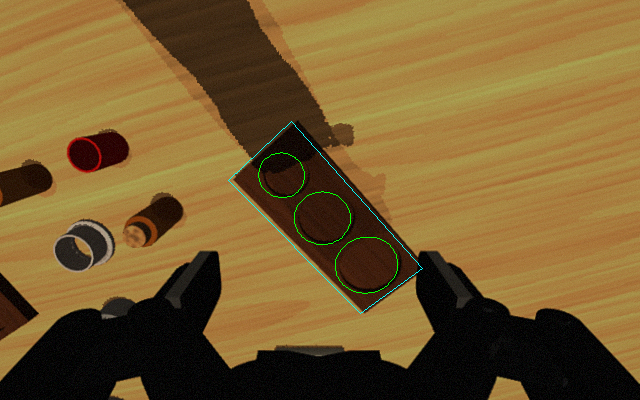

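The overlay fits the board outline and its three wells (small (282,175), middle (323,218), large (366,265)) within about 2 px. On to the tamper.

{"fn": "step_arm", "kwargs": {
  "motion": [
    {"grip": 1, "dp": [0.25, -0.27, -0.1], "delta_rot": [0, 0, 0]},
    {"grip": 1, "dp": [0.25, -0.27, -0.1], "delta_rot": [0, 0, 0]},
    {"grip": 1, "dp": [0.25, -0.27, -0.1], "delta_rot": [0, 0, 0]},
    {"grip": 1, "dp": [0.25, -0.27, -0.1], "delta_rot": [0, 0, 0]},
    {"grip": 1, "dp": [0.25, -0.27, -0.1], "delta_rot": [0, 0, 0]},
    {"grip": 1, "dp": [0.25, -0.27, -0.1], "delta_rot": [0, 0, 0]},
    {"grip": 1, "dp": [0.25, -0.27, -0.1], "delta_rot": [0, 0, 0]},
    {"grip": 1, "dp": [0.25, -0.27, -0.1], "delta_rot": [0, 0, 0]},
    {"grip": 1, "dp": [0.2, -0.2, 0], "delta_rot": [0, 0, 0]},
    {"grip": 1, "dp": [0.08, -0.08, 0], "delta_rot": [0, 0, 0]},
    {"grip": 1, "dp": [0, 0, 0], "delta_rot": [0, 0, 0]},
    {"grip": 1, "dp": [0, 0, 0], "delta_rot": [0, 0, 0]},
    {"grip": 1, "dp": [0, 0, 0], "delta_rot": [0, 0, 0]}
  ]
}}

```text
clock: 2.8
tcp_pos: [0.6918, 0.0006, 0.1958]
orientation: [[-0.967, 0.256, 0.0], [0.256, 0.967, 0.0], [-0.0, 0.0, -1.0]]
force: [0.5, 0.4, 0.7]
gripper_width: 0.0857
grasp_force: 0.0
```

```bash
cat > ov.py <<'E'
from h import *
def ov(cam,tag,cs):
    c=shot(cam,tag); im=cv2.imread(f'pics/{tag}.png')
    for x,y,z,R in cs: cv2.polylines(im,[circ(c,x/1e3,y/1e3,z/1e3,R/1e3).round().astype(int)],True,(0,255,0),1)
    cv2.imwrite(f'pics/{tag}o.png',im); return c
E
python3 - <<'E'
from ov import *
ov('wrist','w2',[(692,0,88,8),(692,0,82,16),(692,0,20,29),(583,-63,80,28),(567,70,60,21),(455,-56,40,28),(455,-56,8,35),(439,71,95,14)])
E
```

```text
(no output)
```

View pics/w2o.png

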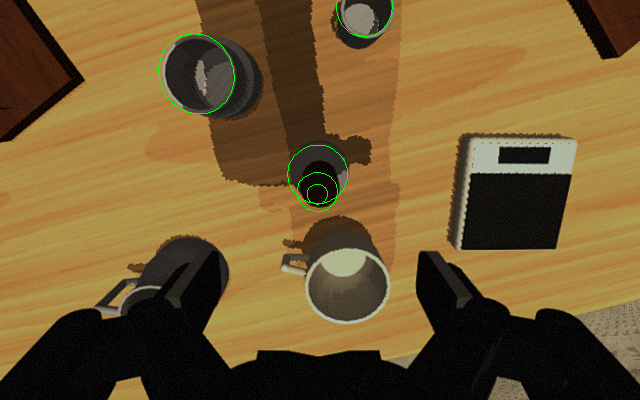

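Overlay matches: tamper handle top at (318,193), cup rim at (198,75), measure rim at (365,12). Mug handle (290,262) and pitcher are clear of the finger paths. Descend and grip.

{"fn": "step_arm", "kwargs": {
  "motion": [
    {"grip": 1, "dp": [0, 0, -0.25], "delta_rot": [0, 0, 0]},
    {"grip": 1, "dp": [0, 0, -0.25], "delta_rot": [0, 0, 0]},
    {"grip": 1, "dp": [0, 0, -0.25], "delta_rot": [0, 0, 0]},
    {"grip": 1, "dp": [0, 0, -0.25], "delta_rot": [0, 0, 0]},
    {"grip": 1, "dp": [0, 0, -0.2], "delta_rot": [0, 0, 0]},
    {"grip": 1, "dp": [0, 0, -0.06], "delta_rot": [0, 0, 0]},
    {"grip": 1, "dp": [0, 0, 0], "delta_rot": [0, 0, 0]},
    {"grip": 0, "dp": [0, 0, 0], "delta_rot": [0, 0, 0]},
    {"grip": 0, "dp": [0, 0, 0], "delta_rot": [0, 0, 0]},
    {"grip": 0, "dp": [0, 0, 0], "delta_rot": [0, 0, 0]},
    {"grip": 0, "dp": [0, 0, 0], "delta_rot": [0, 0, 0]},
    {"grip": 0, "dp": [0, 0, 0], "delta_rot": [0, 0, 0]},
    {"grip": 0, "dp": [0, 0, 0], "delta_rot": [0, 0, 0]},
    {"grip": 0, "dp": [0, 0, 0], "delta_rot": [0, 0, 0]},
    {"grip": 0, "dp": [0, 0, 0], "delta_rot": [0, 0, 0]}
  ],
  "squeeze": 60
}}

```text
clock: 4.35
tcp_pos: [0.693, -0.0011, 0.0453]
orientation: [[-0.966, 0.258, 0.002], [0.258, 0.966, -0.0], [-0.002, 0.0, -1.0]]
force: [0.5, 1.2, 5.6]
gripper_width: 0.031
grasp_force: 59.0
```

{"fn": "step_arm", "kwargs": {
  "motion": [
    {"grip": 0, "dp": [0, 0, 0.1], "delta_rot": [0, 0, 0]},
    {"grip": 0, "dp": [0, 0, 0.2], "delta_rot": [0, 0, 0]},
    {"grip": 0, "dp": [0, 0, 0.25], "delta_rot": [0, 0, 0]},
    {"grip": 0, "dp": [0, 0, 0.25], "delta_rot": [0, 0, 0]},
    {"grip": 0, "dp": [0, 0, 0.2], "delta_rot": [0, 0, 0]},
    {"grip": 0, "dp": [0, 0, 0.1], "delta_rot": [0, 0, 0]},
    {"grip": 0, "dp": [-0.16, 0.23, 0], "delta_rot": [0, 0, 0]},
    {"grip": 0, "dp": [-0.16, 0.23, 0], "delta_rot": [0, 0, 0]},
    {"grip": 0, "dp": [-0.16, 0.23, 0], "delta_rot": [0, 0, 0]},
    {"grip": 0, "dp": [-0.16, 0.23, 0], "delta_rot": [0, 0, 0]},
    {"grip": 0, "dp": [-0.16, 0.23, 0], "delta_rot": [0, 0, 0]},
    {"grip": 0, "dp": [-0.16, 0.23, 0], "delta_rot": [0, 0, 0]},
    {"grip": 0, "dp": [-0.16, 0.23, 0], "delta_rot": [0, 0, 0]},
    {"grip": 0, "dp": [-0.16, 0.23, 0], "delta_rot": [0, 0, 0]},
    {"grip": 0, "dp": [-0.16, 0.23, 0], "delta_rot": [0, 0, 0]},
    {"grip": 0, "dp": [-0.16, 0.23, 0], "delta_rot": [0, 0, 0]},
    {"grip": 0, "dp": [-0.02, 0.01, 0], "delta_rot": [0, 0, 0]},
    {"grip": 0, "dp": [0, 0, 0], "delta_rot": [0, 0, 0]},
    {"grip": 0, "dp": [0, 0, 0], "delta_rot": [0, 0, 0]},
    {"grip": 0, "dp": [0, 0, 0], "delta_rot": [0, 0, 0]}
  ]
}}

```text
clock: 6.35
tcp_pos: [0.4984, 0.2753, 0.1758]
orientation: [[-0.966, 0.259, -0.0], [0.259, 0.966, -0.0], [0.0, -0.0, -1.0]]
force: [-0.0, 0.7, -2.3]
gripper_width: 0.0307
grasp_force: 60.2
```

```bash
python3 - <<'E'
from ov import *
ov('wrist','w3',[(498,276,20,37),(428,241,20,29),(498,276,132,29),(498,276,152,29)])
E
```

```text
(no output)
```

View pics/w3o.png

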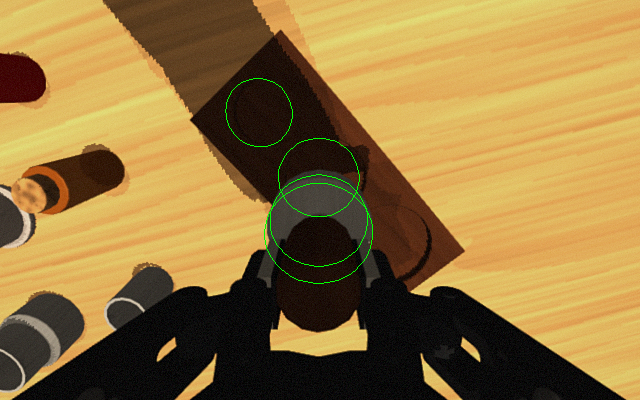

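The tamper foot sits at (320,225), centred over the middle well and hanging straight. Lowering it.

{"fn": "step_arm", "kwargs": {
  "motion": [
    {"grip": 0, "dp": [0, 0, -0.2], "delta_rot": [0, 0, 0]},
    {"grip": 0, "dp": [0, 0, -0.25], "delta_rot": [0, 0, 0]},
    {"grip": 0, "dp": [0, 0, -0.25], "delta_rot": [0, 0, 0]},
    {"grip": 0, "dp": [0, 0, -0.15], "delta_rot": [0, 0, 0]},
    {"grip": 0, "dp": [0, 0, -0.07], "delta_rot": [0, 0, 0]},
    {"grip": 0, "dp": [0, 0, -0.03], "delta_rot": [0, 0, 0]},
    {"grip": 0, "dp": [0, 0, -0.02], "delta_rot": [0, 0, 0]},
    {"grip": 0, "dp": [0, 0, -0.01], "delta_rot": [0, 0, 0]},
    {"grip": 0, "dp": [0, 0, -0.01], "delta_rot": [0, 0, 0]},
    {"grip": 0, "dp": [0, 0, 0], "delta_rot": [0, 0, 0]},
    {"grip": 0, "dp": [0, 0, 0], "delta_rot": [0, 0, 0]}
  ]
}}

```text
clock: 7.5
tcp_pos: [0.4981, 0.2762, 0.0577]
orientation: [[-0.966, 0.258, 0.001], [0.258, 0.966, 0.0], [-0.0, 0.0, -1.0]]
force: [0.3, -0.3, -2.9]
gripper_width: 0.0305
grasp_force: 60.2
```

{"fn": "step_arm", "kwargs": {
  "motion": [
    {"grip": 0, "dp": [0, 0, -0.01], "delta_rot": [0, 0, 0]},
    {"grip": 0, "dp": [0, 0, -0.01], "delta_rot": [0, 0, 0]},
    {"grip": 0, "dp": [0, 0, 0], "delta_rot": [0, 0, 0]},
    {"grip": 0, "dp": [0, 0, 0], "delta_rot": [0, 0, 0]}
  ]
}}

```text
clock: 7.9
tcp_pos: [0.4981, 0.2763, 0.0553]
orientation: [[-0.966, 0.258, 0.001], [0.258, 0.966, 0.0], [-0.0, 0.0, -1.0]]
force: [-0.6, 0.4, 1.1]
gripper_width: 0.0309
grasp_force: 60.5
```

{"fn": "step_arm", "kwargs": {
  "motion": [
    {"grip": 0.7, "dp": [0, 0, 0], "delta_rot": [0, 0, 0]},
    {"grip": 0.7, "dp": [0, 0, 0], "delta_rot": [0, 0, 0]},
    {"grip": 0.7, "dp": [0, 0, 0], "delta_rot": [0, 0, 0]},
    {"grip": 0.7, "dp": [0, 0, 0], "delta_rot": [0, 0, 0]},
    {"grip": 0.7, "dp": [0, 0, 0.15], "delta_rot": [0, 0, 0]},
    {"grip": 0.7, "dp": [0, 0, 0.25], "delta_rot": [0, 0, 0]},
    {"grip": 0.7, "dp": [0, 0, 0.25], "delta_rot": [0, 0, 0]},
    {"grip": 0.7, "dp": [0, 0, 0.25], "delta_rot": [0, 0, 0]},
    {"grip": 1, "dp": [0, 0, 0.15], "delta_rot": [0, 0, 0]},
    {"grip": 1, "dp": [-0.04, -0.2, 0], "delta_rot": [0, 0, 0]},
    {"grip": 1, "dp": [-0.04, -0.35, 0], "delta_rot": [0, 0, 0]},
    {"grip": 1, "dp": [-0.04, -0.35, 0], "delta_rot": [0, 0, 0]},
    {"grip": 1, "dp": [-0.04, -0.35, 0], "delta_rot": [0, 0, 0]},
    {"grip": 1, "dp": [-0.04, -0.35, 0], "delta_rot": [0, 0, 0]},
    {"grip": 1, "dp": [-0.04, -0.35, 0], "delta_rot": [0, 0, 0]},
    {"grip": 1, "dp": [-0.04, -0.35, 0], "delta_rot": [0, 0, 0]},
    {"grip": 1, "dp": [-0.04, -0.3, 0], "delta_rot": [0, 0, 0]},
    {"grip": 1, "dp": [-0.04, -0.17, 0], "delta_rot": [0, 0, 0]},
    {"grip": 1, "dp": [0, 0, 0], "delta_rot": [0, 0, 0]},
    {"grip": 1, "dp": [0, 0, 0], "delta_rot": [0, 0, 0]}
  ],
  "squeeze": 40
}}

```text
clock: 9.9
tcp_pos: [0.4547, -0.0564, 0.181]
orientation: [[-0.966, 0.259, 0.0], [0.259, 0.966, 0.0], [-0.0, 0.0, -1.0]]
force: [-0.8, -0.1, -0.7]
gripper_width: 0.0852
grasp_force: 0.0
```

```bash
python3 - <<'E'
from ov import *
c=ov('wrist','w4',[(455,-56,40,28),(455,-56,8,35),(439,71,95,14)])
cv2.imwrite('pics/w4c.png',cv2.imread('pics/w4o.png')[40:340,180:500])
shot('top','t4')
a=cv2.imread('pics/t4.png')[130:310,110:250]
A=cv2.resize(a,None,fx=2,fy=2,interpolation=cv2.INTER_CUBIC); b=cv2.imread('pics/w4o.png')[20:380,140:520]
cv2.imwrite('pics/m4.png',np.hstack([A,b]))
E
```

```text
(no output)
```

View pics/m4.png

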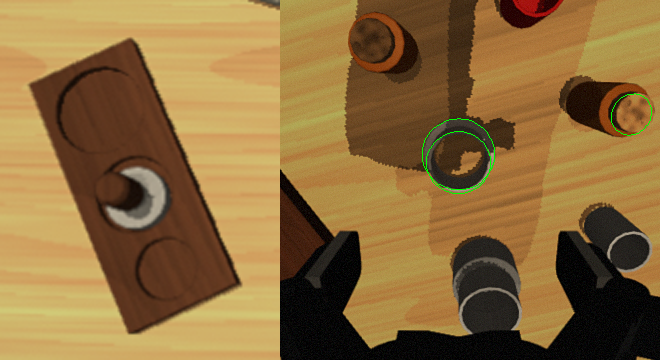

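The tamper stands in the middle well. The ring's collar and flange match the overlay at crop (458,160). Descend on the ring and grip.

{"fn": "step_arm", "kwargs": {
  "motion": [
    {"grip": 1, "dp": [0, 0, -0.25], "delta_rot": [0, 0, 0]},
    {"grip": 1, "dp": [0, 0, -0.25], "delta_rot": [0, 0, 0]},
    {"grip": 1, "dp": [0, 0, -0.25], "delta_rot": [0, 0, 0]},
    {"grip": 1, "dp": [0, 0, -0.25], "delta_rot": [0, 0, 0]},
    {"grip": 1, "dp": [0, 0, -0.25], "delta_rot": [0, 0, 0]},
    {"grip": 1, "dp": [0, 0, -0.12], "delta_rot": [0, 0, 0]},
    {"grip": 1, "dp": [0, 0, -0.05], "delta_rot": [0, 0, 0]},
    {"grip": 1, "dp": [0, 0, 0], "delta_rot": [0, 0, 0]},
    {"grip": 0.5, "dp": [0, 0, 0], "delta_rot": [0, 0, 0]},
    {"grip": 0.5, "dp": [0, 0, 0], "delta_rot": [0, 0, 0]},
    {"grip": 0.3, "dp": [0, 0, 0], "delta_rot": [0, 0, 0]},
    {"grip": 0.3, "dp": [0, 0, 0], "delta_rot": [0, 0, 0]},
    {"grip": 0, "dp": [0, 0, 0], "delta_rot": [0, 0, 0]},
    {"grip": 0, "dp": [0, 0, 0], "delta_rot": [0, 0, 0]},
    {"grip": 0, "dp": [0, 0, 0], "delta_rot": [0, 0, 0]}
  ]
}}

```text
clock: 11.5
tcp_pos: [0.4558, -0.0567, 0.0123]
orientation: [[-0.966, 0.258, 0.002], [0.258, 0.966, -0.001], [-0.002, -0.0, -1.0]]
force: [-1.5, 0.6, 8.6]
gripper_width: 0.0555
grasp_force: 41.7
```

{"fn": "step_arm", "kwargs": {
  "motion": [
    {"grip": 0, "dp": [0, 0, 0.1], "delta_rot": [0, 0, 0]},
    {"grip": 0, "dp": [0, 0, 0.2], "delta_rot": [0, 0, 0]},
    {"grip": 0, "dp": [0, 0, 0.25], "delta_rot": [0, 0, 0]},
    {"grip": 0, "dp": [0, 0, 0.25], "delta_rot": [0, 0, 0]},
    {"grip": 0, "dp": [0, 0, 0.2], "delta_rot": [0, 0, 0]},
    {"grip": 0, "dp": [0, 0, 0.1], "delta_rot": [0, 0, 0]},
    {"grip": 0, "dp": [0.1, 0.31, 0], "delta_rot": [0, 0, 0]},
    {"grip": 0, "dp": [0.1, 0.31, 0], "delta_rot": [0, 0, 0]},
    {"grip": 0, "dp": [0.1, 0.31, 0], "delta_rot": [0, 0, 0]},
    {"grip": 0, "dp": [0.1, 0.31, 0], "delta_rot": [0, 0, 0]},
    {"grip": 0, "dp": [0.1, 0.31, 0], "delta_rot": [0, 0, 0]},
    {"grip": 0, "dp": [0.1, 0.31, 0], "delta_rot": [0, 0, 0]},
    {"grip": 0, "dp": [0.1, 0.31, 0], "delta_rot": [0, 0, 0]},
    {"grip": 0, "dp": [0.1, 0.31, 0], "delta_rot": [0, 0, 0]},
    {"grip": 0, "dp": [0.1, 0.31, 0], "delta_rot": [0, 0, 0]},
    {"grip": 0, "dp": [0.1, 0.31, 0], "delta_rot": [0, 0, 0]},
    {"grip": 0, "dp": [0.04, 0.01, 0], "delta_rot": [0, 0, 0]},
    {"grip": 0, "dp": [0, 0, 0], "delta_rot": [0, 0, 0]},
    {"grip": 0, "dp": [0, 0, 0], "delta_rot": [0, 0, 0]},
    {"grip": 0, "dp": [0, 0, 0], "delta_rot": [0, 0, 0]}
  ]
}}

```text
clock: 13.5
tcp_pos: [0.5794, 0.3159, 0.1427]
orientation: [[-0.966, 0.259, -0.0], [0.259, 0.966, -0.0], [0.0, -0.0, -1.0]]
force: [-1.1, -0.4, -0.6]
gripper_width: 0.0552
grasp_force: 42.9
```

```bash
python3 - <<'E'
from ov import *
ov('wrist','w5',[(580,317,20,43),(428,241,20,29),(498,276,20,37),(580,317,140,35),(580,317,172,28)])
E
```

```text
(no output)
```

View pics/w5o.png

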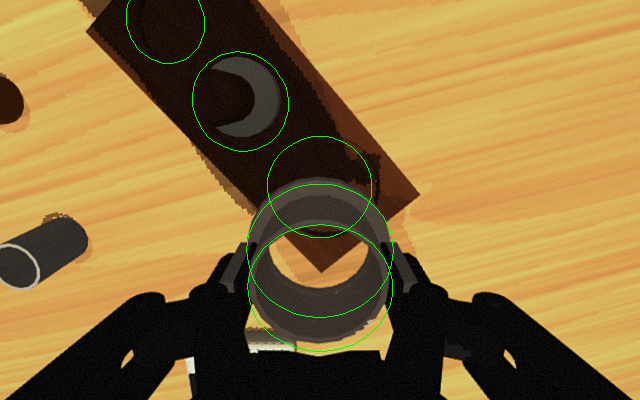

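The ring flange at (320,245) is level and centred in the grip. It lines up with the large well at (319,187). Lowering.

{"fn": "step_arm", "kwargs": {
  "motion": [
    {"grip": 0, "dp": [0, 0, -0.2], "delta_rot": [0, 0, 0]},
    {"grip": 0, "dp": [0, 0, -0.25], "delta_rot": [0, 0, 0]},
    {"grip": 0, "dp": [0, 0, -0.25], "delta_rot": [0, 0, 0]},
    {"grip": 0, "dp": [0, 0, -0.15], "delta_rot": [0, 0, 0]},
    {"grip": 0, "dp": [0, 0, -0.07], "delta_rot": [0, 0, 0]},
    {"grip": 0, "dp": [0, 0, -0.03], "delta_rot": [0, 0, 0]},
    {"grip": 0, "dp": [0, 0, -0.02], "delta_rot": [0, 0, 0]},
    {"grip": 0, "dp": [0, 0, -0.01], "delta_rot": [0, 0, 0]},
    {"grip": 0, "dp": [0, 0, -0.01], "delta_rot": [0, 0, 0]},
    {"grip": 0, "dp": [0, 0, 0], "delta_rot": [0, 0, 0]},
    {"grip": 0, "dp": [0, 0, 0], "delta_rot": [0, 0, 0]}
  ]
}}

```text
clock: 14.65
tcp_pos: [0.5797, 0.3171, 0.0241]
orientation: [[-0.966, 0.258, 0.001], [0.258, 0.966, 0.0], [-0.0, 0.0, -1.0]]
force: [0.4, 0.3, -1.3]
gripper_width: 0.0553
grasp_force: 43.1
```

{"fn": "step_arm", "kwargs": {
  "motion": [
    {"grip": 0, "dp": [0, 0, -0.01], "delta_rot": [0, 0, 0]},
    {"grip": 0, "dp": [0, 0, -0.01], "delta_rot": [0, 0, 0]},
    {"grip": 0, "dp": [0, 0, 0], "delta_rot": [0, 0, 0]},
    {"grip": 0, "dp": [0, 0, 0], "delta_rot": [0, 0, 0]}
  ]
}}

```text
clock: 15.05
tcp_pos: [0.5798, 0.3171, 0.0224]
orientation: [[-0.966, 0.258, 0.001], [0.258, 0.966, 0.0], [-0.001, 0.0, -1.0]]
force: [-4.4, -1.4, 6.6]
gripper_width: 0.0556
grasp_force: 43.7
```

{"fn": "step_arm", "kwargs": {
  "motion": [
    {"grip": 0.8, "dp": [0, 0, 0], "delta_rot": [0, 0, 0]},
    {"grip": 0.8, "dp": [0, 0, 0], "delta_rot": [0, 0, 0]},
    {"grip": 0.8, "dp": [0, 0, 0], "delta_rot": [0, 0, 0]},
    {"grip": 0.8, "dp": [0, 0, 0], "delta_rot": [0, 0, 0]},
    {"grip": 0.8, "dp": [0, 0, 0.1], "delta_rot": [0, 0, 0]},
    {"grip": 0.8, "dp": [0, 0, 0.25], "delta_rot": [0, 0, 0]},
    {"grip": 0.8, "dp": [0, 0, 0.25], "delta_rot": [0, 0, 0]},
    {"grip": 0.8, "dp": [0, 0, 0.25], "delta_rot": [0, 0, 0]},
    {"grip": 0.8, "dp": [0, 0, 0.25], "delta_rot": [0, 0, 0]},
    {"grip": 0.9, "dp": [-0.015, -0.32, 0], "delta_rot": [0, 0, 0]},
    {"grip": 0.9, "dp": [-0.015, -0.32, 0], "delta_rot": [0, 0, 0]},
    {"grip": 0.9, "dp": [-0.015, -0.32, 0], "delta_rot": [0, 0, 0]},
    {"grip": 0.9, "dp": [-0.015, -0.32, 0], "delta_rot": [0, 0, 0]},
    {"grip": 0.9, "dp": [-0.015, -0.32, 0], "delta_rot": [0, 0, 0]},
    {"grip": 0.9, "dp": [-0.015, -0.32, 0], "delta_rot": [0, 0, 0]},
    {"grip": 0.9, "dp": [-0.02, -0.14, 0], "delta_rot": [0, 0, 0]},
    {"grip": 0.9, "dp": [0, 0, 0], "delta_rot": [0, 0, 0]},
    {"grip": 0.9, "dp": [0, 0, 0], "delta_rot": [0, 0, 0]},
    {"grip": 0.9, "dp": [0, 0, 0], "delta_rot": [0, 0, 0]}
  ]
}}

```text
clock: 16.95
tcp_pos: [0.5665, 0.0707, 0.1538]
orientation: [[-0.966, 0.257, 0.001], [0.257, 0.966, 0.0], [-0.0, 0.0, -1.0]]
force: [0.2, 0.4, 0.7]
gripper_width: 0.0767
grasp_force: 0.0
```

```bash
python3 - <<'E'
from ov import *
ov('wrist','w6',[(567,70,60,21),(567,70,0,21),(583,-63,80,28),(439,71,95,14)])
shot('top','t6')
A=cv2.resize(cv2.imread('pics/t6.png')[130:310,110:250],None,fx=2,fy=2,interpolation=cv2.INTER_CUBIC); b=cv2.imread('pics/w6o.png')[20:380,140:520]
cv2.imwrite('pics/m6.png',np.hstack([A,b]))
E
```

```text
(no output)
```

View pics/m6.png

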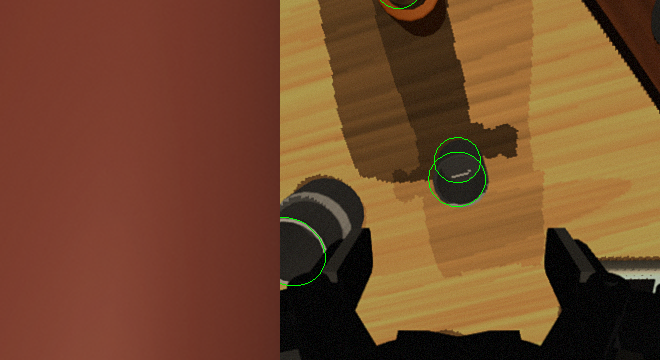

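The measure rim matches the overlay at crop (458,180), with the cup clear to the left. The arm blocks the top view of the board, so I'll check that later. Descend and grip.

{"fn": "step_arm", "kwargs": {
  "motion": [
    {"grip": 0.9, "dp": [0, 0, -0.25], "delta_rot": [0, 0, 0]},
    {"grip": 0.9, "dp": [0, 0, -0.25], "delta_rot": [0, 0, 0]},
    {"grip": 0.9, "dp": [0, 0, -0.25], "delta_rot": [0, 0, 0]},
    {"grip": 0.9, "dp": [0, 0, -0.25], "delta_rot": [0, 0, 0]},
    {"grip": 0.9, "dp": [0, 0, -0.1], "delta_rot": [0, 0, 0]},
    {"grip": 0.9, "dp": [0, 0, 0], "delta_rot": [0, 0, 0]},
    {"grip": 0.9, "dp": [0, 0, 0], "delta_rot": [0, 0, 0]},
    {"grip": 0.5, "dp": [0, 0, 0], "delta_rot": [0, 0, 0]},
    {"grip": 0.5, "dp": [0, 0, 0], "delta_rot": [0, 0, 0]},
    {"grip": 0.3, "dp": [0, 0, 0], "delta_rot": [0, 0, 0]},
    {"grip": 0.3, "dp": [0, 0, 0], "delta_rot": [0, 0, 0]},
    {"grip": 0, "dp": [0, 0, 0], "delta_rot": [0, 0, 0]},
    {"grip": 0, "dp": [0, 0, 0], "delta_rot": [0, 0, 0]},
    {"grip": 0, "dp": [0, 0, 0], "delta_rot": [0, 0, 0]}
  ]
}}

```text
clock: 18.45
tcp_pos: [0.5674, 0.0697, 0.0229]
orientation: [[-0.966, 0.258, 0.002], [0.258, 0.966, -0.0], [-0.002, 0.001, -1.0]]
force: [0.3, 1.1, 7.0]
gripper_width: 0.041
grasp_force: 40.9
```

{"fn": "step_arm", "kwargs": {
  "motion": [
    {"grip": 0, "dp": [0, 0, 0.1], "delta_rot": [0, 0, 0]},
    {"grip": 0, "dp": [0, 0, 0.2], "delta_rot": [0, 0, 0]},
    {"grip": 0, "dp": [0, 0, 0.25], "delta_rot": [0, 0, 0]},
    {"grip": 0, "dp": [0, 0, 0.25], "delta_rot": [0, 0, 0]},
    {"grip": 0, "dp": [0, 0, 0.2], "delta_rot": [0, 0, 0]},
    {"grip": 0, "dp": [0, 0, 0.1], "delta_rot": [0, 0, 0]},
    {"grip": 0, "dp": [-0.14, 0.18, 0], "delta_rot": [0, 0, 0]},
    {"grip": 0, "dp": [-0.14, 0.18, 0], "delta_rot": [0, 0, 0]},
    {"grip": 0, "dp": [-0.14, 0.18, 0], "delta_rot": [0, 0, 0]},
    {"grip": 0, "dp": [-0.14, 0.18, 0], "delta_rot": [0, 0, 0]},
    {"grip": 0, "dp": [-0.14, 0.18, 0], "delta_rot": [0, 0, 0]},
    {"grip": 0, "dp": [-0.14, 0.18, 0], "delta_rot": [0, 0, 0]},
    {"grip": 0, "dp": [-0.14, 0.18, 0], "delta_rot": [0, 0, 0]},
    {"grip": 0, "dp": [-0.14, 0.18, 0], "delta_rot": [0, 0, 0]},
    {"grip": 0, "dp": [-0.03, -0.01, 0], "delta_rot": [0, 0, 0]},
    {"grip": 0, "dp": [0, 0, 0], "delta_rot": [0, 0, 0]},
    {"grip": 0, "dp": [0, 0, 0], "delta_rot": [0, 0, 0]},
    {"grip": 0, "dp": [0, 0, 0], "delta_rot": [0, 0, 0]}
  ]
}}

```text
clock: 20.25
tcp_pos: [0.4289, 0.2407, 0.1532]
orientation: [[-0.966, 0.259, 0.0], [0.259, 0.966, -0.0], [-0.0, -0.0, -1.0]]
force: [-0.5, -0.4, -0.2]
gripper_width: 0.0412
grasp_force: 40.7
```

```bash
python3 - <<'E'
from ov import *
ov('wrist','w7',[(428,241,20,29),(498,276,20,37),(580,317,20,43),(428,241,132,21),(428,241,192,21)])
E
```

```text
(no output)
```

View pics/w7o.png

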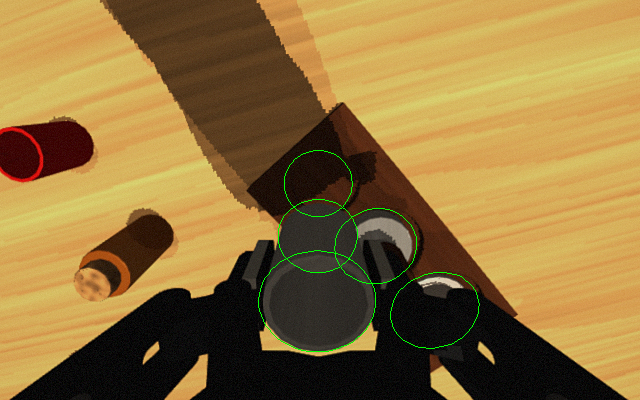

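The measure is centred in the grip (bottom at (318,236)) over the small well at (318,183). The ring's pale flange shows in the large well. Lowering.

{"fn": "step_arm", "kwargs": {
  "motion": [
    {"grip": 0, "dp": [0, 0, -0.2], "delta_rot": [0, 0, 0]},
    {"grip": 0, "dp": [0, 0, -0.25], "delta_rot": [0, 0, 0]},
    {"grip": 0, "dp": [0, 0, -0.25], "delta_rot": [0, 0, 0]},
    {"grip": 0, "dp": [0, 0, -0.15], "delta_rot": [0, 0, 0]},
    {"grip": 0, "dp": [0, 0, -0.07], "delta_rot": [0, 0, 0]},
    {"grip": 0, "dp": [0, 0, -0.03], "delta_rot": [0, 0, 0]},
    {"grip": 0, "dp": [0, 0, -0.02], "delta_rot": [0, 0, 0]},
    {"grip": 0, "dp": [0, 0, -0.01], "delta_rot": [0, 0, 0]},
    {"grip": 0, "dp": [0, 0, -0.01], "delta_rot": [0, 0, 0]},
    {"grip": 0, "dp": [0, 0, -0.01], "delta_rot": [0, 0, 0]},
    {"grip": 0, "dp": [0, 0, 0], "delta_rot": [0, 0, 0]},
    {"grip": 0, "dp": [0, 0, 0], "delta_rot": [0, 0, 0]}
  ]
}}

```text
clock: 21.5
tcp_pos: [0.4284, 0.2414, 0.0335]
orientation: [[-0.966, 0.258, 0.0], [0.258, 0.966, 0.0], [-0.0, 0.0, -1.0]]
force: [-0.9, 0.0, -0.2]
gripper_width: 0.0409
grasp_force: 40.7
```

{"fn": "step_arm", "kwargs": {
  "motion": [
    {"grip": 0, "dp": [0, 0, -0.01], "delta_rot": [0, 0, 0]},
    {"grip": 0, "dp": [0, 0, 0], "delta_rot": [0, 0, 0]},
    {"grip": 0, "dp": [0, 0, 0], "delta_rot": [0, 0, 0]}
  ]
}}

```text
clock: 21.8
tcp_pos: [0.4286, 0.2414, 0.0329]
orientation: [[-0.966, 0.258, 0.001], [0.258, 0.966, 0.0], [-0.001, 0.0, -1.0]]
force: [-1.5, -0.1, 6.3]
gripper_width: 0.0407
grasp_force: 41.4
```

{"fn": "step_arm", "kwargs": {
  "motion": [
    {"grip": 0.7, "dp": [0, 0, 0], "delta_rot": [0, 0, 0]},
    {"grip": 0.7, "dp": [0, 0, 0], "delta_rot": [0, 0, 0]},
    {"grip": 0.7, "dp": [0, 0, 0], "delta_rot": [0, 0, 0]},
    {"grip": 0.7, "dp": [0, 0, 0], "delta_rot": [0, 0, 0]},
    {"grip": 0.7, "dp": [0, 0, 0.1], "delta_rot": [0, 0, 0]},
    {"grip": 0.7, "dp": [0, 0, 0.25], "delta_rot": [0, 0, 0]},
    {"grip": 0.7, "dp": [0, 0, 0.25], "delta_rot": [0, 0, 0]},
    {"grip": 0.7, "dp": [0, 0, 0.25], "delta_rot": [0, 0, 0]},
    {"grip": 0.7, "dp": [0, 0, 0.35], "delta_rot": [0, 0, 0]},
    {"grip": 1, "dp": [0.14, -0.28, 0], "delta_rot": [0, 0, 0]},
    {"grip": 1, "dp": [0.14, -0.28, 0], "delta_rot": [0, 0, 0]},
    {"grip": 1, "dp": [0.14, -0.28, 0], "delta_rot": [0, 0, 0]},
    {"grip": 1, "dp": [0.14, -0.28, 0], "delta_rot": [0, 0, 0]},
    {"grip": 1, "dp": [0.14, -0.28, 0], "delta_rot": [0, 0, 0]},
    {"grip": 1, "dp": [0.14, -0.28, 0], "delta_rot": [0, 0, 0]},
    {"grip": 1, "dp": [0.14, -0.28, 0], "delta_rot": [0, 0, 0]},
    {"grip": 1, "dp": [0.14, -0.28, 0], "delta_rot": [0, 0, 0]},
    {"grip": 1, "dp": [0.14, -0.28, 0], "delta_rot": [0, 0, 0]},
    {"grip": 1, "dp": [0.03, -0.02, 0], "delta_rot": [0, 0, 0]},
    {"grip": 1, "dp": [0, 0, 0], "delta_rot": [0, 0, 0]}
  ]
}}

```text
clock: 23.8
tcp_pos: [0.5833, -0.0641, 0.1765]
orientation: [[-0.966, 0.259, -0.0], [0.259, 0.966, 0.0], [0.0, 0.0, -1.0]]
force: [-0.1, 0.5, 0.0]
gripper_width: 0.0855
grasp_force: 0.0
```

{"fn": "step_arm", "kwargs": {
  "motion": [
    {"grip": 1, "dp": [0, 0, 0], "delta_rot": [0, 0, 0]},
    {"grip": 1, "dp": [0, 0, 0], "delta_rot": [0, 0, 0]}
  ]
}}

```text
clock: 24.0
tcp_pos: [0.5828, -0.0623, 0.1765]
orientation: [[-0.967, 0.257, 0.0], [0.257, 0.967, 0.0], [-0.0, 0.0, -1.0]]
force: [0.8, 0.0, 0.0]
gripper_width: 0.0852
grasp_force: 0.0
```

```bash
python3 - <<'E'
from ov import *
ov('wrist','w8',[(583,-63,80,28),(583,-63,40,34)])
shot('scene','s8'); shot('top','t8')
A=cv2.resize(cv2.imread('pics/s8.png')[120:200,320:450],None,fx=2.9,fy=2.9,interpolation=cv2.INTER_CUBIC)
B=cv2.resize(cv2.imread('pics/t8.png')[140:300,115:235],None,fx=2,fy=2,interpolation=cv2.INTER_CUBIC)
b=cv2.imread('pics/w8o.png')[20:380,150:490]
m=np.zeros((560,760,3),np.uint8); m[:A.shape[0],:A.shape[1]]=A; m[235:235+320,:240]=B; m[:360,400:740]=b
cv2.imwrite('pics/m8.png',m)
E
```

```text
(no output)
```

View pics/m8.png

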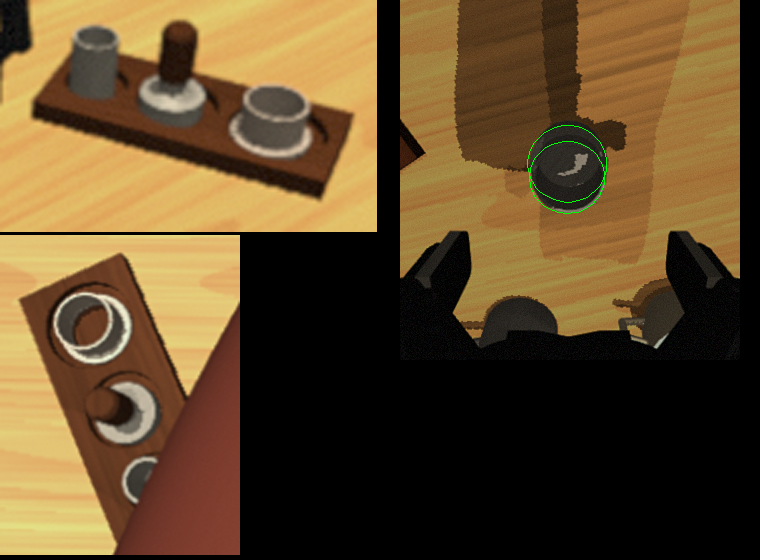

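The three long-board items stand flat in their wells. The cup rim matches the overlay at (568,178). Descend and grip the neck.

{"fn": "step_arm", "kwargs": {
  "motion": [
    {"grip": 1, "dp": [0, 0, -0.25], "delta_rot": [0, 0, 0]},
    {"grip": 1, "dp": [0, 0, -0.25], "delta_rot": [0, 0, 0]},
    {"grip": 1, "dp": [0, 0, -0.25], "delta_rot": [0, 0, 0]},
    {"grip": 1, "dp": [0, 0, -0.25], "delta_rot": [0, 0, 0]},
    {"grip": 1, "dp": [0, 0, -0.08], "delta_rot": [0, 0, 0]},
    {"grip": 1, "dp": [0, 0, 0], "delta_rot": [0, 0, 0]},
    {"grip": 1, "dp": [0, 0, 0], "delta_rot": [0, 0, 0]},
    {"grip": 0.5, "dp": [0, 0, 0], "delta_rot": [0, 0, 0]},
    {"grip": 0.5, "dp": [0, 0, 0], "delta_rot": [0, 0, 0]},
    {"grip": 0.3, "dp": [0, 0, 0], "delta_rot": [0, 0, 0]},
    {"grip": 0.3, "dp": [0, 0, 0], "delta_rot": [0, 0, 0]},
    {"grip": 0, "dp": [0, 0, 0], "delta_rot": [0, 0, 0]},
    {"grip": 0, "dp": [0, 0, 0], "delta_rot": [0, 0, 0]},
    {"grip": 0, "dp": [0, 0, 0], "delta_rot": [0, 0, 0]}
  ]
}}

```text
clock: 25.55
tcp_pos: [0.5843, -0.0637, 0.049]
orientation: [[-0.966, 0.258, 0.003], [0.258, 0.966, -0.001], [-0.003, 0.0, -1.0]]
force: [-3.0, 1.8, 9.7]
gripper_width: 0.0583
grasp_force: 42.3
```

The width reads 58.3 mm against the 56 mm neck, and the tool is pushed up slightly, so the tips may be on the step. Reopen and regrip 7 mm higher.

{"fn": "step_arm", "kwargs": {
  "motion": [
    {"grip": 0.95, "dp": [0, 0, 0], "delta_rot": [0, 0, 0]},
    {"grip": 0.95, "dp": [0, 0, 0], "delta_rot": [0, 0, 0]},
    {"grip": 0.95, "dp": [0, 0, 0], "delta_rot": [0, 0, 0]},
    {"grip": 0.95, "dp": [0, 0, 0.06], "delta_rot": [0, 0, 0]},
    {"grip": 0.95, "dp": [0, 0, 0], "delta_rot": [0, 0, 0]},
    {"grip": 0.5, "dp": [0, 0, 0], "delta_rot": [0, 0, 0]},
    {"grip": 0.5, "dp": [0, 0, 0], "delta_rot": [0, 0, 0]},
    {"grip": 0.3, "dp": [0, 0, 0], "delta_rot": [0, 0, 0]},
    {"grip": 0.3, "dp": [0, 0, 0], "delta_rot": [0, 0, 0]},
    {"grip": 0, "dp": [0, 0, 0], "delta_rot": [0, 0, 0]},
    {"grip": 0, "dp": [0, 0, 0], "delta_rot": [0, 0, 0]},
    {"grip": 0, "dp": [0, 0, 0], "delta_rot": [0, 0, 0]}
  ]
}}

```text
clock: 26.75
tcp_pos: [0.5833, -0.0634, 0.0546]
orientation: [[-0.966, 0.258, 0.001], [0.258, 0.966, 0.0], [-0.001, 0.0, -1.0]]
force: [-3.4, 0.9, 7.7]
gripper_width: 0.058
grasp_force: 42.8
```

{"fn": "step_arm", "kwargs": {
  "motion": [
    {"grip": 0, "dp": [0, 0, 0.1], "delta_rot": [0, 0, 0]},
    {"grip": 0, "dp": [0, 0, 0.2], "delta_rot": [0, 0, 0]},
    {"grip": 0, "dp": [0, 0, 0.25], "delta_rot": [0, 0, 0]},
    {"grip": 0, "dp": [0, 0, 0.25], "delta_rot": [0, 0, 0]},
    {"grip": 0, "dp": [0, 0, 0.2], "delta_rot": [0, 0, 0]},
    {"grip": 0, "dp": [0, 0, 0.1], "delta_rot": [0, 0, 0]},
    {"grip": 0, "dp": [-0.09, -0.24, 0], "delta_rot": [0, 0, 0]},
    {"grip": 0, "dp": [-0.09, -0.24, 0], "delta_rot": [0, 0, 0]},
    {"grip": 0, "dp": [-0.09, -0.24, 0], "delta_rot": [0, 0, 0]},
    {"grip": 0, "dp": [-0.09, -0.24, 0], "delta_rot": [0, 0, 0]},
    {"grip": 0, "dp": [-0.09, -0.24, 0], "delta_rot": [0, 0, 0]},
    {"grip": 0, "dp": [-0.09, -0.24, 0], "delta_rot": [0, 0, 0]},
    {"grip": 0, "dp": [-0.09, -0.24, 0], "delta_rot": [0, 0, 0]},
    {"grip": 0, "dp": [0, -0.01, 0], "delta_rot": [0, 0, 0]},
    {"grip": 0, "dp": [0, 0, 0], "delta_rot": [0, 0, 0]},
    {"grip": 0, "dp": [0, 0, 0], "delta_rot": [0, 0, 0]},
    {"grip": 0, "dp": [0, 0, 0], "delta_rot": [0, 0, 0]}
  ]
}}

```text
clock: 28.45
tcp_pos: [0.5078, -0.2653, 0.1856]
orientation: [[-0.966, 0.257, -0.0], [0.257, 0.966, 0.0], [0.0, 0.0, -1.0]]
force: [-0.1, -0.6, -2.5]
gripper_width: 0.0581
grasp_force: 43.6
```

```bash
python3 - <<'E'
from ov import *
c=ov('wrist','w9',[(508,-266,20,43),(428,-291.5,20,29),(508,-266,132,34),(508,-266,212,28)])
E
```

```text
(no output)
```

View pics/w9o.png

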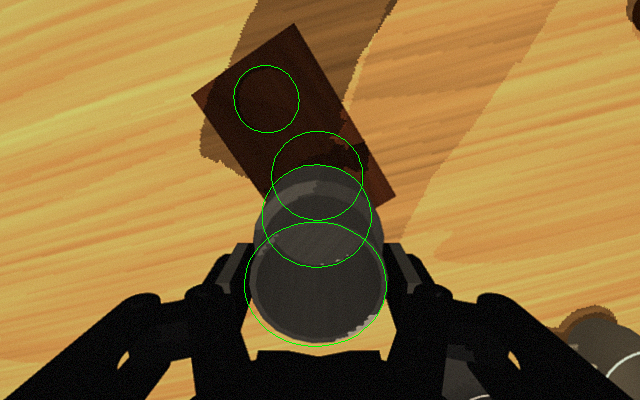

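The cup is held straight over the large well at (317,176). Board corners are visible at (293,23), (191,95) and (396,197). I'll check the board pose from these numerically.

```bash
python3 - <<'E'
from h import *
c=load('w9'); P=[onz(c,u,v,.02)[:2]*1000 for u,v in((293,23),(191,95),(396,197))]
print(np.round(P,1)); a=P[2]-P[0]; print(np.linalg.norm(a),a/np.linalg.norm(a),np.linalg.norm(P[1]-P[0]))
m=(P[0]+P[1])/2
n=P[0]-P[1]; n=n/np.linalg.norm(n); ax=np.array([n[1],-n[0]]); ax=ax if ax[0]>0 else -ax
print('axis',ax,'small',m+ax*41,'large',m+ax*125)
for z in (.132,): print('cup bottom rim top? body top', onz(c,317,236,.132))
E
```

```text
[[ 374.1 -251. ]
 [ 406.6 -355. ]
 [ 546.7 -197.5]]
180.74719965179366 [0.95512098 0.29621601] 108.94553857116485
axis [0.95434492 0.29870683] small [ 429.48032946 -290.75546415] large [ 509.64530291 -265.66409052]
cup bottom rim top? body top [ 0.51985817 -0.26864709  0.132     ]
```

{"fn": "step_arm", "kwargs": {
  "motion": [
    {"grip": 0, "dp": [0.01, 0, -0.2], "delta_rot": [0, 0, 0]},
    {"grip": 0, "dp": [0, 0, -0.25], "delta_rot": [0, 0, 0]},
    {"grip": 0, "dp": [0, 0, -0.25], "delta_rot": [0, 0, 0]},
    {"grip": 0, "dp": [0, 0, -0.15], "delta_rot": [0, 0, 0]},
    {"grip": 0, "dp": [0, 0, -0.07], "delta_rot": [0, 0, 0]},
    {"grip": 0, "dp": [0, 0, -0.03], "delta_rot": [0, 0, 0]},
    {"grip": 0, "dp": [0, 0, -0.02], "delta_rot": [0, 0, 0]},
    {"grip": 0, "dp": [0, 0, -0.01], "delta_rot": [0, 0, 0]},
    {"grip": 0, "dp": [0, 0, -0.01], "delta_rot": [0, 0, 0]},
    {"grip": 0, "dp": [0, 0, -0.01], "delta_rot": [0, 0, 0]},
    {"grip": 0, "dp": [0, 0, 0], "delta_rot": [0, 0, 0]},
    {"grip": 0, "dp": [0, 0, 0], "delta_rot": [0, 0, 0]}
  ]
}}

```text
clock: 29.7
tcp_pos: [0.5088, -0.2663, 0.0659]
orientation: [[-0.966, 0.258, 0.0], [0.258, 0.966, -0.0], [-0.0, 0.0, -1.0]]
force: [-0.1, 0.1, -1.4]
gripper_width: 0.0577
grasp_force: 43.6
```

{"fn": "step_arm", "kwargs": {
  "motion": [
    {"grip": 0, "dp": [0, 0, -0.01], "delta_rot": [0, 0, 0]},
    {"grip": 0, "dp": [0, 0, -0.005], "delta_rot": [0, 0, 0]},
    {"grip": 0, "dp": [0, 0, 0], "delta_rot": [0, 0, 0]},
    {"grip": 0, "dp": [0, 0, 0], "delta_rot": [0, 0, 0]}
  ]
}}

```text
clock: 30.1
tcp_pos: [0.509, -0.2665, 0.0647]
orientation: [[-0.966, 0.258, 0.001], [0.258, 0.966, -0.001], [-0.001, -0.0, -1.0]]
force: [-1.6, 1.4, 5.4]
gripper_width: 0.0576
grasp_force: 44.5
```

{"fn": "step_arm", "kwargs": {
  "motion": [
    {"grip": 0.85, "dp": [0, 0, 0], "delta_rot": [0, 0, 0]},
    {"grip": 0.85, "dp": [0, 0, 0], "delta_rot": [0, 0, 0]},
    {"grip": 0.85, "dp": [0, 0, 0], "delta_rot": [0, 0, 0]},
    {"grip": 0.85, "dp": [0, 0, 0], "delta_rot": [0, 0, 0]},
    {"grip": 0.85, "dp": [0, 0, 0.1], "delta_rot": [0, 0, 0]},
    {"grip": 0.85, "dp": [0, 0, 0.25], "delta_rot": [0, 0, 0]},
    {"grip": 0.85, "dp": [0, 0, 0.3], "delta_rot": [0, 0, 0]},
    {"grip": 0.85, "dp": [0, 0, 0.35], "delta_rot": [0, 0, 0]},
    {"grip": 0.85, "dp": [-0.06, 0.28, 0], "delta_rot": [0, 0, 0]},
    {"grip": 0.85, "dp": [-0.06, 0.28, 0], "delta_rot": [0, 0, 0]},
    {"grip": 0.85, "dp": [-0.06, 0.28, 0], "delta_rot": [0, 0, 0]},
    {"grip": 0.85, "dp": [-0.06, 0.28, 0], "delta_rot": [0, 0, 0]},
    {"grip": 0.85, "dp": [-0.06, 0.28, 0], "delta_rot": [0, 0, 0]},
    {"grip": 0.85, "dp": [-0.06, 0.28, 0], "delta_rot": [0, 0, 0]},
    {"grip": 0.85, "dp": [-0.06, 0.28, 0], "delta_rot": [0, 0, 0]},
    {"grip": 0.85, "dp": [-0.06, 0.28, 0], "delta_rot": [0, 0, 0]},
    {"grip": 0.85, "dp": [-0.06, 0.28, 0], "delta_rot": [0, 0, 0]},
    {"grip": 0.85, "dp": [-0.04, 0.29, 0], "delta_rot": [0, 0, 0]},
    {"grip": 0.85, "dp": [0, 0, 0], "delta_rot": [0, 0, 0]},
    {"grip": 0.85, "dp": [0, 0, 0], "delta_rot": [0, 0, 0]}
  ]
}}

```text
clock: 32.1
tcp_pos: [0.4392, 0.0714, 0.1848]
orientation: [[-0.967, 0.256, 0.001], [0.256, 0.967, -0.0], [-0.001, 0.0, -1.0]]
force: [0.9, -0.8, -0.2]
gripper_width: 0.0725
grasp_force: 0.0
```

```bash
python3 - <<'E'
from ov import *
c=shot('wrist','w10')
f=cv2.cvtColor(c['frame'],cv2.COLOR_RGB2HSV); print(r.get_state()['tcp_pos'],proj(c,[.4395,.0712,.095]),proj(c,[.4395,.0712,.08]))
# cork blob near the predicted place
u,v=proj(c,[.4395,.0712,.095]).astype(int); p=c['frame'][v-45:v+45,u-45:u+45].astype(int)
m=((p[...,0]>100)&(p[...,0]-p[...,2]>40)).astype(np.uint8)
n,l,s,ce=cv2.connectedComponentsWithStats(m); print([(s[i].tolist(),(ce[i]+[u-45,v-45]).round(1).tolist()) for i in range(1,n) if s[i,4]>80])
# same with the cork's texture circle via Hough
g=cv2.medianBlur(cv2.cvtColor(c['frame'],cv2.COLOR_RGB2GRAY)[v-70:v+70,u-70:u+70],3)
h=cv2.HoughCircles(g,cv2.HOUGH_GRADIENT,1,20,param1=80,param2=15,minRadius=15,maxRadius=50)
print(None if h is None else h[0]+[u-70,v-70,0])
E
```

```text
[0.43936973 0.070701   0.18458314] [317.32038768 200.50611751] [317.38134874 194.71120329]
[([0, 9, 90, 81, 5058], [318.9, 212.5])]
[[320.5        191.5         23.5       ]
 [307.5        208.5         44.90000153]
 [319.5        167.5         17.20000076]]
```

The tube is where predicted, within a few mm. Descend and grip the glass.

{"fn": "step_arm", "kwargs": {
  "motion": [
    {"grip": 0.85, "dp": [0, 0, -0.25], "delta_rot": [0, 0, 0]},
    {"grip": 0.85, "dp": [0, 0, -0.25], "delta_rot": [0, 0, 0]},
    {"grip": 0.85, "dp": [0, 0, -0.25], "delta_rot": [0, 0, 0]},
    {"grip": 0.85, "dp": [0, 0, -0.25], "delta_rot": [0, 0, 0]},
    {"grip": 0.85, "dp": [0, 0, -0.18], "delta_rot": [0, 0, 0]},
    {"grip": 0.85, "dp": [0, 0, -0.05], "delta_rot": [0, 0, 0]},
    {"grip": 0.85, "dp": [0, 0, 0], "delta_rot": [0, 0, 0]},
    {"grip": 0.5, "dp": [0, 0, 0], "delta_rot": [0, 0, 0]},
    {"grip": 0.5, "dp": [0, 0, 0], "delta_rot": [0, 0, 0]},
    {"grip": 0.3, "dp": [0, 0, 0], "delta_rot": [0, 0, 0]},
    {"grip": 0.3, "dp": [0, 0, 0], "delta_rot": [0, 0, 0]},
    {"grip": 0, "dp": [0, 0, 0], "delta_rot": [0, 0, 0]},
    {"grip": 0, "dp": [0, 0, 0], "delta_rot": [0, 0, 0]},
    {"grip": 0, "dp": [0, 0, 0], "delta_rot": [0, 0, 0]}
  ]
}}

```text
clock: 33.55
tcp_pos: [0.4402, 0.0707, 0.0378]
orientation: [[-0.966, 0.258, 0.002], [0.258, 0.966, -0.001], [-0.003, 0.0, -1.0]]
force: [0.3, -1.2, 6.1]
gripper_width: 0.0394
grasp_force: 39.7
```

{"fn": "step_arm", "kwargs": {
  "motion": [
    {"grip": 0, "dp": [0, 0, 0.1], "delta_rot": [0, 0, 0]},
    {"grip": 0, "dp": [0, 0, 0.2], "delta_rot": [0, 0, 0]},
    {"grip": 0, "dp": [0, 0, 0.25], "delta_rot": [0, 0, 0]},
    {"grip": 0, "dp": [0, 0, 0.25], "delta_rot": [0, 0, 0]},
    {"grip": 0, "dp": [0, 0, 0.2], "delta_rot": [0, 0, 0]},
    {"grip": 0, "dp": [0, 0, 0.1], "delta_rot": [0, 0, 0]},
    {"grip": 0, "dp": [-0.01, -0.3, 0], "delta_rot": [0, 0, 0]},
    {"grip": 0, "dp": [-0.01, -0.3, 0], "delta_rot": [0, 0, 0]},
    {"grip": 0, "dp": [-0.01, -0.3, 0], "delta_rot": [0, 0, 0]},
    {"grip": 0, "dp": [-0.01, -0.3, 0], "delta_rot": [0, 0, 0]},
    {"grip": 0, "dp": [-0.01, -0.3, 0], "delta_rot": [0, 0, 0]},
    {"grip": 0, "dp": [-0.01, -0.3, 0], "delta_rot": [0, 0, 0]},
    {"grip": 0, "dp": [-0.01, -0.3, 0], "delta_rot": [0, 0, 0]},
    {"grip": 0, "dp": [-0.01, -0.3, 0], "delta_rot": [0, 0, 0]},
    {"grip": 0, "dp": [-0.01, -0.3, 0], "delta_rot": [0, 0, 0]},
    {"grip": 0, "dp": [-0.01, -0.3, 0], "delta_rot": [0, 0, 0]},
    {"grip": 0, "dp": [0.01, -0.02, 0], "delta_rot": [0, 0, 0]},
    {"grip": 0, "dp": [0, 0, 0], "delta_rot": [0, 0, 0]},
    {"grip": 0, "dp": [0, 0, 0], "delta_rot": [0, 0, 0]},
    {"grip": 0, "dp": [0, 0, 0], "delta_rot": [0, 0, 0]}
  ]
}}

```text
clock: 35.55
tcp_pos: [0.4284, -0.2904, 0.1683]
orientation: [[-0.966, 0.257, -0.0], [0.257, 0.966, 0.0], [0.0, 0.0, -1.0]]
force: [0.7, 0.5, -0.4]
gripper_width: 0.0395
grasp_force: 40.7
```

```bash
python3 - <<'E'
from h import *
c=shot('wrist','w11'); s=shot('scene','s11')
# width profile of amber glass in hand: per-row extent about the predicted axis
f=c['frame'].astype(int)
for z in (.14,.16,.18,.212,.227): print(z,proj(c,[.4286,-.2912,z]).round(0),proj(s,[.4286,-.2912,z]).round(0))
g=s['frame'].astype(int); m=((g[...,0]-g[...,2]>25)&(g[...,0]<110)).astype(np.uint8)
u,v=proj(s,[.4286,-.2912,.172]).astype(int); w=slice(v-60,v+70),slice(u-35,u+35)
for k in range(v-45,v+50,6): 
    x=np.flatnonzero(m[k,u-35:u+35]); print(k,(x.min()+u-35,x.max()+u-35,len(x)) if len(x) else None, end=' ')
E
```

```text
0.14 [316. 234.] [143. 191.]
0.16 [316. 250.] [141. 183.]
0.18 [315. 270.] [138. 174.]
0.212 [314. 315.] [133. 160.]
0.227 [314. 346.] [130. 152.]
132 (np.int64(146), np.int64(167), 3) 138 (np.int64(144), np.int64(164), 3) 144 (np.int64(110), np.int64(155), 2) 150 (np.int64(120), np.int64(140), 16) 156 (np.int64(107), np.int64(155), 25) 162 (np.int64(129), np.int64(154), 11) 168 (np.int64(115), np.int64(157), 27) 174 (np.int64(126), np.int64(154), 26) 180 (np.int64(121), np.int64(152), 27) 186 (np.int64(132), np.int64(154), 23) 192 (np.int64(134), np.int64(155), 22) 198 (np.int64(138), np.int64(148), 11) 204 None 210 None 216 (np.int64(162), np.int64(171), 10) 222 (np.int64(154), np.int64(168), 15)
```

The tube is upright and on the predicted axis: scene rows 186–198 centre at u≈143–144, against 143 predicted. Lowering.

{"fn": "step_arm", "kwargs": {
  "motion": [
    {"grip": 0, "dp": [0, 0, -0.2], "delta_rot": [0, 0, 0]},
    {"grip": 0, "dp": [0, 0, -0.25], "delta_rot": [0, 0, 0]},
    {"grip": 0, "dp": [0, 0, -0.25], "delta_rot": [0, 0, 0]},
    {"grip": 0, "dp": [0, 0, -0.15], "delta_rot": [0, 0, 0]},
    {"grip": 0, "dp": [0, 0, -0.07], "delta_rot": [0, 0, 0]},
    {"grip": 0, "dp": [0, 0, -0.03], "delta_rot": [0, 0, 0]},
    {"grip": 0, "dp": [0, 0, -0.02], "delta_rot": [0, 0, 0]},
    {"grip": 0, "dp": [0, 0, -0.01], "delta_rot": [0, 0, 0]},
    {"grip": 0, "dp": [0, 0, -0.01], "delta_rot": [0, 0, 0]},
    {"grip": 0, "dp": [0, 0, -0.01], "delta_rot": [0, 0, 0]},
    {"grip": 0, "dp": [0, 0, 0], "delta_rot": [0, 0, 0]},
    {"grip": 0, "dp": [0, 0, 0], "delta_rot": [0, 0, 0]}
  ]
}}

```text
clock: 36.85
tcp_pos: [0.4283, -0.2915, 0.0485]
orientation: [[-0.966, 0.258, 0.0], [0.258, 0.966, -0.0], [-0.0, 0.0, -1.0]]
force: [-0.5, 0.0, -0.8]
gripper_width: 0.039
grasp_force: 40.7
```

{"fn": "step_arm", "kwargs": {
  "motion": [
    {"grip": 0, "dp": [0, 0, -0.01], "delta_rot": [0, 0, 0]},
    {"grip": 0, "dp": [0, 0, 0], "delta_rot": [0, 0, 0]},
    {"grip": 0, "dp": [0, 0, 0], "delta_rot": [0, 0, 0]}
  ]
}}

```text
clock: 37.15
tcp_pos: [0.4285, -0.2917, 0.0479]
orientation: [[-0.966, 0.258, 0.001], [0.258, 0.966, -0.0], [-0.001, -0.0, -1.0]]
force: [-0.0, 2.5, 4.6]
gripper_width: 0.039
grasp_force: 41.2
```

{"fn": "step_arm", "kwargs": {
  "motion": [
    {"grip": 0.7, "dp": [0, 0, 0], "delta_rot": [0, 0, 0]},
    {"grip": 0.7, "dp": [0, 0, 0], "delta_rot": [0, 0, 0]},
    {"grip": 0.7, "dp": [0, 0, 0], "delta_rot": [0, 0, 0]},
    {"grip": 0.7, "dp": [0, 0, 0], "delta_rot": [0, 0, 0]},
    {"grip": 0.7, "dp": [0, 0, 0.1], "delta_rot": [0, 0, 0]},
    {"grip": 0.7, "dp": [0, 0, 0.25], "delta_rot": [0, 0, 0]},
    {"grip": 0.7, "dp": [0, 0, 0.35], "delta_rot": [0, 0, 0]},
    {"grip": 0.7, "dp": [0, 0, 0.35], "delta_rot": [0, 0, 0]},
    {"grip": 0.7, "dp": [0, 0, 0.35], "delta_rot": [0, 0, 0]},
    {"grip": 0.7, "dp": [0, 0.35, 0.1], "delta_rot": [0, 0, 0]},
    {"grip": 0.7, "dp": [0, 0.35, 0], "delta_rot": [0, 0, 0]},
    {"grip": 0.7, "dp": [0, 0.35, 0], "delta_rot": [0, 0, 0]},
    {"grip": 0.7, "dp": [0, 0.35, 0], "delta_rot": [0, 0, 0]},
    {"grip": 0.7, "dp": [0, 0.35, 0], "delta_rot": [0, 0, 0]},
    {"grip": 0.7, "dp": [0, 0.35, 0], "delta_rot": [0, 0, 0]},
    {"grip": 0.7, "dp": [0, 0.2, 0], "delta_rot": [0, 0, 0]},
    {"grip": 0.7, "dp": [0, 0, 0], "delta_rot": [0, 0, 0]},
    {"grip": 0.7, "dp": [0, 0, 0], "delta_rot": [0, 0, 0]},
    {"grip": 0.7, "dp": [0, 0, 0], "delta_rot": [0, 0, 0]}
  ]
}}

```text
clock: 39.05
tcp_pos: [0.4284, -0.0161, 0.2275]
orientation: [[-0.966, 0.258, 0.0], [0.258, 0.966, -0.0], [-0.001, -0.0, -1.0]]
force: [0.1, 0.1, -0.1]
gripper_width: 0.0596
grasp_force: 0.0
```

```bash
python3 - <<'E'
from h import *
s=shot('scene','s12'); t=shot('top','t12')
A=cv2.imread('pics/s12.png')[110:360,100:490]; A=cv2.resize(A,None,fx=2,fy=2,interpolation=cv2.INTER_CUBIC)[:500]
B=cv2.imread('pics/t12.png')
m=np.zeros((600,800,3),np.uint8); m[:360,:562]=cv2.resize(A,(562,360),interpolation=cv2.INTER_AREA)
m[:240,570:770]=cv2.resize(B[180:300,415:515],None,fx=2,fy=2,interpolation=cv2.INTER_CUBIC)
m[365:600,:]=cv2.resize(B[60:300,110:520],(800,470))[:235] if 0 else cv2.resize(B[60:300,110:520],(401,235)).repeat(1,0) if 0 else np.pad(cv2.resize(B[55:300,115:515],(384,235)),((0,0),(0,416),(0,0)))
cv2.imwrite('pics/m12.png',m)
E
```

```text
(no output)
```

View pics/m12.png

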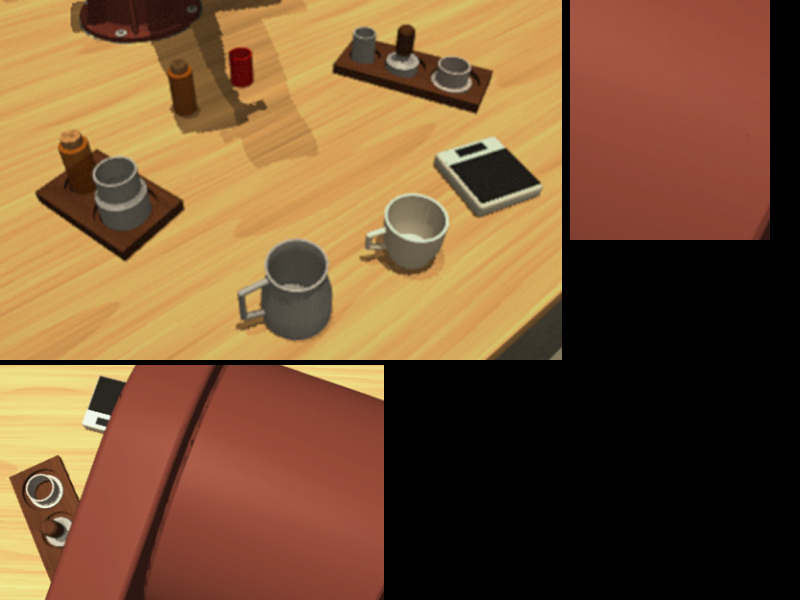

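The scene view shows the tube (75,165) and cup (123,195) upright in the short board. The measure, tamper and ring are in the long board. The scale, mug, pitcher, red cup and second tube are untouched. Handing in.

```bash
python3 -c "
from bench import r
print(r.hand_in())"
```

```text
the job is handed in; nothing more can be done
None
```

Both kits are made up and handed in at about 39 s: all five pieces stand upright in their wells, and the scale, mug, pitcher and look-alikes were left alone. The short board's wells were checked in the scene view only, because the arm blocked the top view.

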